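# Set the sprung bar stop and bring the bar up to it

### The job

Set the sprung stop of the bar jig to its middle catch: with the fingertips push the upright plate of the slide along the jig past the stop pin, then let go so that the slide springs back and the pin catches it half way. Then push the steel bar along its channel, by its outer end, until it rests against the stop block of the caught slide. Only push: do not lift or carry the bar, and leave the other things on the bench where they are.

Things in the scene. Friction and masses are not known exactly. Their poses are not given: they have to be found in the camera images.
- jig: Fixed bar jig: grey bed 90 (x) by 480 (y) by 15 mm (z), origin under its middle, y roughly to the robot's left (turned up to 17 degrees). On its middle line from -y to +y: the slide's upright push plate, an arch over the slide with the stop pin, the slide's stop block, then a channel for the bar between two rails (33 mm apart, tops 21 mm above the bench, from y = 0 to 238 mm).
- stop_slide (a joint): Travel of the steel slide along the jig's +y: 0 is home (start), 0.060 m the far stop. A spring pushes it back to home with 6 N at home rising to 12 N at the far stop. Pushed beyond about 0.036 m (0.042 is sure) and let go, it springs back only to 0.034 m, where the stop pin catches it; let go before that, it returns to 0.
- stop_pin (a joint): Lift (m) of the sprung stop pin in the arch (74 x 28 mm, top 61 mm above the bench, centred at y = -70 mm of the jig): 0 is down; the slide's ramp lifts it up to about 9 mm in passing and it drops back behind it, by itself. Its dark knob, 18 mm across, tops out 78 mm above the bench when down.
- push_face (a point): Middle of the upper part of the face to be pushed on the slide's upright steel plate, 60 mm above the bench; the plate is 50 mm wide (x), 12 mm thick (y) and reaches from the bed to 80 mm above the bench. The face looks to the jig's -y and is pushed to +y. Axes as the jig's.
- stop_face (a point): Centre of the slide's stop block face that looks to the jig's +y (towards the bar), 30 mm above the bench; the block is 28 mm wide, 20 mm long and reaches 47 mm above the bench; it moves with the slide. Axes as the jig's.
- bar: Loose square steel bar, 30 x 100 x 30 mm (x, y, z), about 0.7 kg, lying along the channel on the 15 mm thick bed, its top 45 mm above the bench; origin at the centre of its underside, its y along the jig's y.
- bar_end (a point): Centre of the bar's end face that looks to the jig's -y, the one to come against the stop block.
- bar_back (a point): Centre of the bar's outer end face, looking to the jig's +y, the one to push on (towards -y); 30 mm above the bench.
- hammer: Bystander: hammer 260 mm long lying on the bench beyond the jig.
- jar: Bystander: closed glass jar, 66 mm across, 85 mm tall, standing beyond the jig; origin at its foot.
- wrench: Bystander: steel wrench 170 mm long lying on the robot's side of the jig.
- scroll: Bystander: forged iron scroll, about 85 mm across and 12 mm thick, lying on the robot's side of the jig.
There are look-alikes about, which are no part of the job. Several things have the shape of the bar; the one meant has the colours described above.

How it is judged:
By the outcome, as a careful person would: the job done as asked, in the order asked, and still so for the second after the job is handed in, with the robot touching nothing.
It also fails if it takes over 58 s, if anything falls off the work surface, if the arm or the gripper's body presses on something with over 40 N, if the wrist force passes 120 N, or if a joint passes its speed limit or range.

### The arm

A 6-joint arm with a two-finger parallel gripper is mounted at the origin on the work surface. World frame = base frame: x ahead of the robot, y to its left, z up, the work surface at z = 0. Lengths are in m, angles in rad, forces in N, time in s.
With the tool pointing down it reaches from about 0.325 to 0.9 m from the base axis. Payload 6.1 kg.
Tool frame: the origin (TCP) lies where the fingers leave the gripper's body, on its centre line; the fingertips stand 70 mm ahead of it and the grasp point (between the pads) lies 51 mm ahead of it; z points along the fingers, y is the direction in which the jaws open and shut (so a half turn about z gives the same grasp; the last joint's range is limited). The gripper opens to 87 mm and grips with 3 to 60 N. Pads are 19 mm wide; open, the fingers measure 117 mm over their backs; the gripper's body (75 mm by 190 mm) begins 51 mm behind the grasp point.
Start: joints at [-0.126, 0.22, 1.526, -0, 1.395, -0.126], TCP at [0.625, -0, 0.292] pointing down, gripper open.
Joint ranges: [-2.98, 2.98], [-0.91, 2.08], [0.09, 2.57], [-1.24, 4.39], [0.2, 2.65], [-2.68, 2.68]. Speed limits (rad/s): [2.57, 2.57, 3.01, 3.14, 3.14, 3.14].

### API

Orientations are given as a unit quaternion [x, y, z, w].
In Python, from plant import robot gives the robot as it stands.
- The arm moves only by the tool step_arm, never from a script. Its argument "targets" is a list of rows, each an object of numbers: "tx", "ty", "tz": the shift along the tool's x, y, z each as a share of 0.04 m, from -1 to 1; "turn": the turn about the tool's z as a share of 0.1 rad, from -1 to 1; "hand": the opening, from 0 (shut) to 1 (fully open). A call has 1 to 5 rows; each row shifts and turns the commanded pose from where the row before left it, along the tool's axes as they then stand; what a row does not reach is not made up. A row lasts 1/10 s, in which the tool goes at most 50 mm and 8.59 degrees, less where a joint would pass 70% of its speed; a pose out of reach is approached as far as the arm can. A call with a number of a shift or a turn outside -1 to 1 is refused whole. A call with a gripper value outside its range is refused whole. The fingers move at their own pace and stop on an object; "grip_force" is the grip in N (left out, the last holds). Time passes only in rows, so rows that do not move let the fingers close. It gives the time, the measured TCP pose, the force and the opening at its end, in the units of the state.
- robot.get_obs(): the state, without advancing time (a new reading comes with each control period).
- robot.get_image(name): name is "scene" or "side" or "wrist"; returns (picture, depth): 420x560x3 uint8, red, green, blue; 420x560 float32, m along the optical axis (not along the pixel's ray), 0 where there is no reading.
- robot.camera_info(name): a dict with "mtx" (3x3 intrinsics, pixels), "rvec" (rotation vector, rad) and "tvec" (3), from world to camera coordinates, as OpenCV has them; the wrist camera has in their place "tool_from_camera" (4x4, takes a point from camera to tool coordinates, whose origin is the TCP and whose axes are the flange's). Camera axes: x right, y down, z forward; pixel columns grow to the right and rows downward; lengths in m; the calibration is good to about 2 mm. A picture is of the moment at which its call begins: read the wrist's pose just before it. camera_info takes no time and is no camera call.
- robot.close_job(): hands the job in, once; it reports no verdict.
The state is a dict: "clock": time; "joint_pos": joint angles; "qd": joint speeds; "joint_efforts": joint torques, N m; "eef_pos": TCP position; "orientation": TCP orientation; "wrist_force": force on the tool from outside, world axes, zero at the start; "ft_torque": the same for the moment, N m; "width": finger opening in m.
Only numpy, scipy, OpenCV 4.12 (cv2) and the standard library are available. Lean on these libraries where they do the work, as an engineer would, in place of code of your own. Each camera call takes 0.05 s, during which the arm holds its last target.

## Working session

There is one attempt and no reset: what is moved stays moved. The work goes in short steps, Python scripts to look and compute and a tool call to move; the robot and the scene stay as the last step left them, time stands still between calls to the robot, and variables do not carry over. Pictures are saved under pics/ and viewed, and the job is handed in when it is done.

Besides the shell and the picture viewer there is one more tool, called after "Request:" as name(argument=value, ...), one argument or row to a line, values as JSON. step_arm: Moves the arm, as the interface text tells. Shift numbers are shares of 0.04 m and turn numbers shares of 0.1 rad, none past 1 either way. Its arguments: {"type":"object","properties":{"targets":{"type":"array"},"grip_force":{"type":"number"}},"required":["targets"]}

```bash
mkdir -p pics; ls; cat > h.py <<'E'
import numpy as np, cv2
from plant import robot
def save(n,fn):
    im,d=robot.get_image(n); cv2.imwrite('pics/'+fn+'.png',im[:,:,::-1]); np.savez('pics/'+fn+'.npz',im=im,d=d); return im,d
def cam(n):
    c=robot.camera_info(n); return np.array(c['mtx']),cv2.Rodrigues(np.array(c['rvec'],float))[0],np.array(c['tvec'],float).ravel()
def ray(n,u,v,z):
    K,R,t=cam(n); d=R.T@np.linalg.inv(K)@[u,v,1]; o=-R.T@t; return o+d*(z-o[2])/d[2]
def cloud(n,d):
    K,R,t=cam(n); v,u=np.mgrid[:420,:560]; p=np.stack([(u-K[0,2])/K[0,0]*d,(v-K[1,2])/K[1,1]*d,d],-1); return (p-t)@R
E
python3 - <<'E'
from h import *
o=robot.get_obs(); print({k:np.round(v,3) for k,v in o.items()})
save('scene','s0'); save('side','d0')
for n in('scene','side'):
    K,R,t=cam(n); print(n,-R.T@t,R[2],K[0,0])
E
```

```text
pics
{'clock': np.float64(0.0), 'joint_pos': array([-0.126,  0.221,  1.528, -0.   ,  1.395, -0.126]), 'qd': array([ 0.001,  0.001, -0.   , -0.001, -0.002,  0.001]), 'joint_efforts': array([ -0.   , -49.461, -38.738,   0.07 ,   0.057,  -0.   ]), 'eef_pos': array([0.625, 0.   , 0.291]), 'orientation': array([ 0.707,  0.707, -0.001, -0.001]), 'wrist_force': array([-1.049, -0.428, -0.313]), 'ft_torque': array([-0.004, -0.081, -0.042]), 'width': np.float64(0.087)}
scene [0.79210145 0.48844676 0.60396798] [-0.33456782 -0.55176071 -0.7639532 ] 392.99532260159486
side [0.51351355 0.76300603 0.8014459 ] [ 0.02826683 -0.69326573 -0.7201275 ] 439.1823933171268
```

View pics/s0.png

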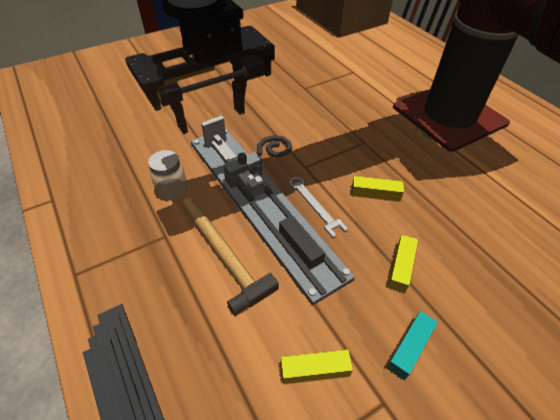

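View pics/d0.png

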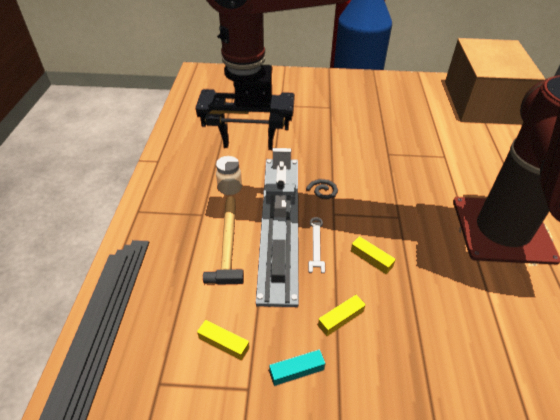

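The scene view shows the jig running from the push plate at (215,130) past the arch knob at (242,158) to the dark bar at (302,240). The jar and hammer are on the far side. The wrench and scroll are on the robot's side. The side view agrees: plate (281,158), bar (279,260).

```bash
python3 - <<'E'
from h import *
for n,f in(('side','d0'),('scene','s0')):
    d=np.load(f'pics/{f}.npz')['d']; P=cloud(n,d)
    v,u=np.mgrid[:420,:560]
    poly=np.array([[262,155],[300,140],[302,305],[252,305]]) if n=='side' else np.array([[180,130],[235,105],[365,280],[312,310]])
    m=np.zeros((420,560),np.uint8); cv2.fillPoly(m,[poly],1); m=(m>0)&(d>0)
    Q=P[m]; 
    bed=Q[(Q[:,2]>.010)&(Q[:,2]<.026)]
    r=cv2.minAreaRect((bed[:,:2]*1000).astype(np.float32)); print(n,'bed',r, np.round(cv2.boxPoints(r)))
    box=cv2.boxPoints(r); e=[box[1]-box[0],box[2]-box[1]]; e=max(e,key=np.linalg.norm); e=e/np.linalg.norm(e); 
    if e[1]<0:e=-e
    c=np.array(r[0])/1000; ex=np.array([e[1],-e[0]])
    L=np.c_[(Q[:,:2]-c)@ex,(Q[:,:2]-c)@e,Q[:,2]]
    print('yaw',np.degrees(np.arctan2(-e[0],e[1])))
    for y in np.arange(-.25,.25,.01):
        s=L[(abs(L[:,1]-y)<.005)&(abs(L[:,0])<.05)]
        c2=s[abs(s[:,0])<.012]
        if len(c2): print(round(y,3),len(c2),np.round(np.percentile(c2[:,2]*1000,[10,50,95])))
    for lo,hi,nm in((.039,.049,'bartop'),(.070,.085,'plate/knob')):
        s=L[(L[:,2]>lo)&(L[:,2]<hi)]
        if nm=='bartop': s=s[s[:,1]>.03]
        else: s=s[s[:,1]<-.095]
        if len(s): print(nm,len(s),np.round(np.percentile(s,[1,50,99],axis=0)*1000))
E
```

```text
side bed ((553.1913452148438, 19.268814086914062), (90.00833129882812, 480.517578125), 2.2593629360198975) [[ 499.  258.]
 [ 518. -223.]
 [ 608. -219.]
 [ 589.  261.]]
yaw 2.2593613
-0.21 3 [80. 80. 82.]
-0.2 78 [41. 64. 83.]
-0.19 79 [32. 56. 81.]
-0.18 31 [30. 37. 47.]
-0.17 24 [31. 32. 45.]
-0.16 22 [30. 32. 35.]
-0.15 23 [30. 31. 34.]
-0.14 22 [31. 32. 34.]
-0.13 8 [31. 33. 34.]
-0.12 2 [34. 34. 34.]
-0.09 1 [63. 63. 63.]
-0.08 16 [30. 64. 82.]
-0.07 74 [31. 66. 80.]
-0.06 90 [32. 58. 76.]
-0.05 17 [31. 33. 58.]
-0.03 17 [47. 50. 51.]
-0.02 32 [48. 49. 52.]
-0.01 122 [17. 31. 50.]
0.0 27 [16. 18. 19.]
0.01 30 [16. 18. 20.]
0.02 30 [16. 18. 20.]
0.03 31 [16. 17. 19.]
0.04 30 [16. 17. 19.]
0.05 32 [16. 17. 20.]
0.06 19 [16. 18. 20.]
0.08 1 [43. 43. 43.]
0.09 26 [45. 47. 49.]
0.1 35 [46. 47. 49.]
0.11 35 [46. 47. 49.]
0.12 35 [46. 48. 49.]
0.13 39 [46. 47. 49.]
0.14 37 [46. 48. 50.]
0.15 43 [46. 47. 49.]
0.16 38 [46. 47. 49.]
0.17 44 [45. 47. 50.]
0.18 55 [25. 47. 49.]
0.19 129 [17. 28. 47.]
0.2 42 [16. 17. 19.]
0.21 45 [15. 17. 20.]
0.22 41 [16. 17. 19.]
0.23 45 [16. 18. 19.]
0.24 
[... 752 characters left out ...]
6. 29.]
0.0 57 [16. 21. 28.]
0.01 43 [15. 18. 23.]
0.02 42 [15. 18. 23.]
0.03 47 [15. 20. 23.]
0.04 48 [15. 17. 23.]
0.05 47 [15. 18. 23.]
0.06 50 [15. 18. 23.]
0.07 37 [15. 17. 23.]
0.08 17 [15. 16. 18.]
0.09 19 [15. 16. 46.]
0.1 23 [14. 16. 45.]
0.11 19 [15. 17. 46.]
0.12 22 [15. 16. 45.]
0.13 24 [15. 16. 46.]
0.14 19 [14. 16. 46.]
0.15 25 [15. 16. 46.]
0.16 24 [15. 16. 46.]
0.17 27 [15. 17. 46.]
0.18 33 [15. 17. 46.]
0.19 76 [15. 20. 38.]
0.2 67 [15. 19. 23.]
0.21 65 [15. 17. 23.]
0.22 72 [15. 20. 23.]
0.23 79 [16. 20. 22.]
0.24 119 [ 0. 10. 21.]
bartop 878 [[ 10.  89.  40.]
 [ 26. 143.  46.]
 [ 40. 188.  48.]]
plate/knob 158 [[   3. -204.   70.]
 [  28. -194.   79.]
 [  51. -191.   82.]]
```

Bed measures 90 × 480 mm, which matches the spec. Its centre is near (0.553, 0.0195) and its yaw is about 2.2°. The push face sits at jig y≈-0.204 and the bar spans y 0.088 to 0.188. Next I align, shut the fingers and move behind the plate.

Request:
step_arm(
  targets=[
    {"tx": 0, "ty": 0, "tz": 0, "turn": -0.38, "hand": 0},
    {"tx": -0.65, "ty": -0.225, "tz": 0, "turn": 0, "hand": 0},
    {"tx": -0.65, "ty": -0.225, "tz": 0, "turn": 0, "hand": 0},
    {"tx": -0.65, "ty": -0.225, "tz": 0, "turn": 0, "hand": 0},
    {"tx": -0.65, "ty": -0.225, "tz": 0, "turn": 0, "hand": 0},
  ],
  grip_force=20,
)

```text
clock: 0.6
eef_pos: [0.5923, -0.106, 0.2916]
orientation: [0.693, 0.721, -0.0, -0.0]
wrist_force: [0.6, -0.2, -0.0]
width: 0.055
```

Request:
step_arm(
  targets=[
    {"tx": -0.65, "ty": -0.225, "tz": 0, "turn": 0, "hand": 0},
    {"tx": -0.65, "ty": -0.225, "tz": 0, "turn": 0, "hand": 0},
    {"tx": -0.65, "ty": -0.225, "tz": 0, "turn": 0, "hand": 0},
    {"tx": -0.6, "ty": -0.225, "tz": 0, "turn": 0, "hand": 0},
    {"tx": 0, "ty": 0, "tz": 0, "turn": 0, "hand": 0},
  ],
)

```text
clock: 1.1
eef_pos: [0.5597, -0.2113, 0.2917]
orientation: [0.695, 0.719, -0.001, -0.0]
wrist_force: [0.2, 0.9, 0.2]
width: 0.0152
```

```bash
cat >> h.py <<'E'
C=np.array([.5532,.0195]); A=np.radians(2.2); E=np.array([-np.sin(A),np.cos(A)]); X=np.array([E[1],-E[0]])
def st():
    o=robot.get_obs(); p=np.array(o['eef_pos']); print('t',o['clock'],'tcp',p.round(4),'jig',((p[:2]-C)@X).round(4),((p[:2]-C)@E).round(4),'F',np.round(o['wrist_force'],1),'w',round(float(o['width']),4),'q',np.round(o['orientation'],3)); return o
E
python3 - <<'E'
from h import *
st(); save('scene','s1'); save('side','d1'); save('wrist','w1')
E
```

```text
t 1.1 tcp [ 0.5597 -0.2113  0.2917] jig -0.0024 -0.2308 F [0.2 0.9 0.2] w 0.0152 q [ 0.695  0.719 -0.001 -0.   ]
```

View pics/w1.png

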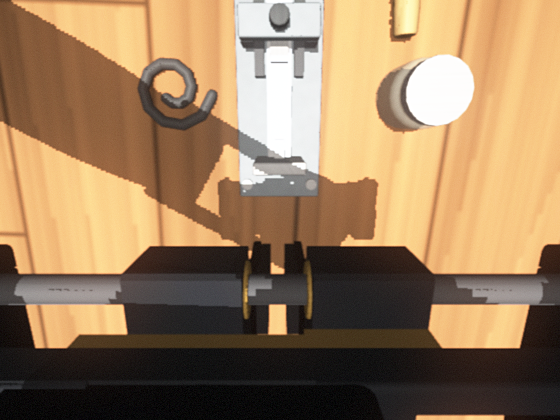

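View pics/s1.png

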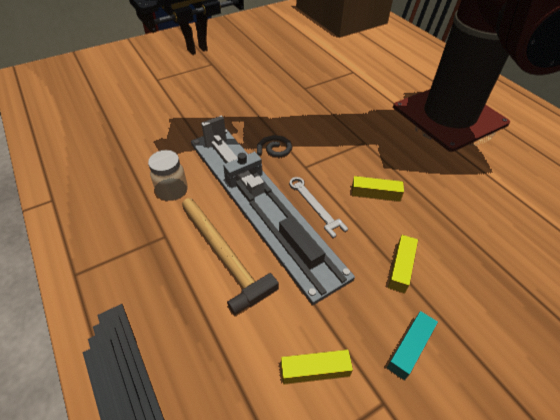

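Wrist view: the plate's top edge is at about (280,168), in line with the fingers at column 277. The finger bodies are left and right and the jar is clear at (440,95). I'll check the plate face with the wrist depth.

```bash
python3 - <<'E'
from h import *
from scipy.spatial.transform import Rotation as Ro
o=st(); T=np.array(robot.camera_info('wrist')['tool_from_camera']); K=np.array(robot.camera_info('wrist')['mtx'])
d=np.load('pics/w1.npz')['d']; v,u=np.mgrid[:420,:560]
p=np.stack([(u-K[0,2])/K[0,0]*d,(v-K[1,2])/K[1,1]*d,d],-1)@T[:3,:3].T+T[:3,3]
P=p@Ro.from_quat(o['orientation']).as_matrix().T+o['eef_pos']
m=np.zeros(d.shape,bool); m[0:200,225:330]=1
Q=P[m&(d>0)]; L=np.c_[(Q[:,:2]-C)@X,(Q[:,:2]-C)@E,Q[:,2]]
for a,b in((-.25,-.15),(-.11,-.03)):
  for lo,hi in((.072,.09),(.055,.068),(.01,.02)):
    s=L[(L[:,2]>lo)&(L[:,2]<hi)&(L[:,1]>a)&(L[:,1]<b)]
    if len(s):print(a,lo,len(s),np.round(1000*np.percentile(s,[1,50,99],axis=0)))
E
```

```text
t 1.25 tcp [ 0.5608 -0.2081  0.2919] jig -0.0011 -0.2277 F [0.3 0.3 0.2] w 0.0042 q [ 0.694  0.72   0.    -0.   ]
-0.25 0.072 696 [[ -23. -205.   77.]
 [   2. -199.   80.]
 [  26. -194.   82.]]
-0.25 0.055 50 [[ -22. -194.   60.]
 [   2. -194.   62.]
 [  25. -193.   66.]]
-0.25 0.01 4607 [[ -43. -240.   13.]
 [   1. -192.   15.]
 [  46. -151.   19.]]
-0.11 0.072 423 [[ -7. -79.  73.]
 [  1. -71.  78.]
 [  9. -63.  80.]]
-0.11 0.055 2554 [[-35. -85.  57.]
 [  1. -73.  61.]
 [ 37. -58.  64.]]
-0.11 0.01 1584 [[ -43. -109.   13.]
 [ -12.  -91.   15.]
 [  46.  -41.   17.]]
```

Plate face at jig y≈-0.205 and centre x≈+0.001; the finger front is about 13 mm behind it. Descending.

Request:
step_arm(
  targets=[
    {"tx": -0.05, "ty": 0.06, "tz": 0.9, "turn": 0, "hand": 0},
    {"tx": 0, "ty": 0, "tz": 0.9, "turn": 0, "hand": 0},
    {"tx": 0, "ty": 0, "tz": 0.9, "turn": 0, "hand": 0},
    {"tx": 0, "ty": 0, "tz": 0.9, "turn": 0, "hand": 0},
    {"tx": 0, "ty": 0, "tz": 0.75, "turn": 0, "hand": 0},
  ],
)

```text
clock: 1.75
eef_pos: [0.5631, -0.2086, 0.116]
orientation: [0.693, 0.721, -0.0, -0.001]
wrist_force: [0.7, -0.3, 0.3]
width: 0.0007
```

Request:
step_arm(
  targets=[
    {"tx": 0, "ty": 0, "tz": 0, "turn": 0, "hand": 0},
    {"tx": 0, "ty": 0, "tz": 0, "turn": 0, "hand": 0},
  ],
)

```text
clock: 1.95
eef_pos: [0.5635, -0.2095, 0.1183]
orientation: [0.693, 0.721, -0.0, -0.001]
wrist_force: [-0.2, -0.8, -0.3]
width: 0.0003
```

```bash
python3 - <<'E'
from h import *
st(); im,d=save('side','d2')
cv2.imwrite('pics/d2c.png',cv2.resize(im[80:320,180:360,::-1],None,fx=2.5,fy=2.5))
E
```

```text
t 1.95 tcp [ 0.5635 -0.2095  0.1183] jig 0.0015 -0.2292 F [-0.2 -0.8 -0.3] w 0.0003 q [ 0.693  0.721 -0.    -0.001]
```

View pics/d2c.png

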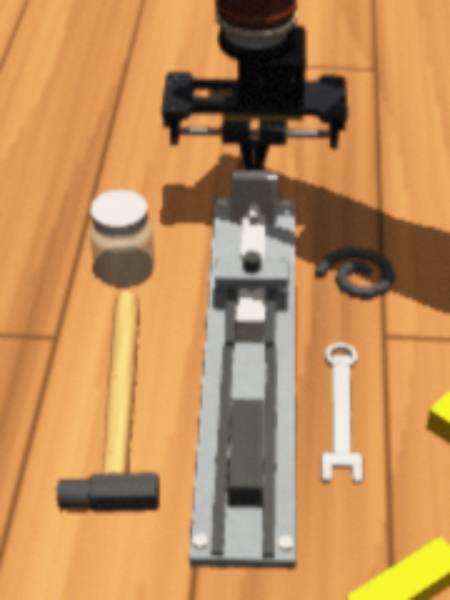

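The fingers are centred behind the plate with nothing moved. Pushing gently.

Request:
step_arm(
  targets=[
    {"tx": 0.1, "ty": 0, "tz": 0, "turn": 0, "hand": 0},
    {"tx": 0.1, "ty": 0, "tz": 0, "turn": 0, "hand": 0},
    {"tx": 0.1, "ty": 0, "tz": 0, "turn": 0, "hand": 0},
    {"tx": 0.1, "ty": 0, "tz": 0, "turn": 0, "hand": 0},
    {"tx": 0.1, "ty": 0, "tz": 0, "turn": 0, "hand": 0},
  ],
)

```text
clock: 2.5
eef_pos: [0.5632, -0.192, 0.1194]
orientation: [0.693, 0.721, -0.001, 0.002]
wrist_force: [-0.2, -8.3, 0.6]
width: 0.0003
```

Request:
step_arm(
  targets=[
    {"tx": 0.15, "ty": 0, "tz": 0, "turn": 0, "hand": 0},
    {"tx": 0.15, "ty": 0, "tz": 0, "turn": 0, "hand": 0},
    {"tx": 0.15, "ty": 0, "tz": 0, "turn": 0, "hand": 0},
    {"tx": 0.15, "ty": 0, "tz": 0, "turn": 0, "hand": 0},
    {"tx": 0, "ty": 0, "tz": 0, "turn": 0, "hand": 0},
  ],
)

```text
clock: 3.0
eef_pos: [0.5622, -0.1684, 0.1194]
orientation: [0.694, 0.72, -0.001, 0.002]
wrist_force: [-0.1, -8.3, 0.2]
width: 0.0003
```

```bash
python3 - <<'E'
from h import *
st()
E
```

```text
t 3.0 tcp [ 0.5622 -0.1684  0.1194] jig 0.0018 -0.1881 F [-0.1 -8.3  0.2] w 0.0003 q [ 0.694  0.72  -0.001  0.002]
```

Request:
step_arm(
  targets=[
    {"tx": 0.15, "ty": 0, "tz": 0, "turn": 0, "hand": 0},
    {"tx": 0.15, "ty": 0, "tz": 0, "turn": 0, "hand": 0},
    {"tx": 0.15, "ty": 0, "tz": 0, "turn": 0, "hand": 0},
    {"tx": 0.15, "ty": 0, "tz": 0, "turn": 0, "hand": 0},
    {"tx": 0, "ty": 0, "tz": 0, "turn": 0, "hand": 0},
  ],
)

```text
clock: 3.5
eef_pos: [0.5614, -0.1448, 0.1194]
orientation: [0.693, 0.721, -0.001, 0.003]
wrist_force: [-0.5, -11.4, 0.6]
width: 0.0001
```

```bash
python3 - <<'E'
from h import *
st(); im,d=save('side','d3')
cv2.imwrite('pics/d3c.png',cv2.resize(im[80:320,180:360,::-1],None,fx=2.5,fy=2.5))
P=cloud('side',d)[150:310,250:305].reshape(-1,3); L=np.c_[(P[:,:2]-C)@X,(P[:,:2]-C)@E,P[:,2]]
s=L[(abs(L[:,0])<.011)&(L[:,2]>.035)&(L[:,2]<.053)&(abs(L[:,1])<.08)]; print('block y',np.percentile(s[:,1],[2,50,98]))
E
```

```text
t 3.5 tcp [ 0.5614 -0.1448  0.1194] jig 0.0019 -0.1645 F [ -0.5 -11.4   0.6] w 0.0001 q [ 0.693  0.721 -0.001  0.003]
block y [-0.06108634  0.02539875  0.04024605]
```

View pics/d3c.png

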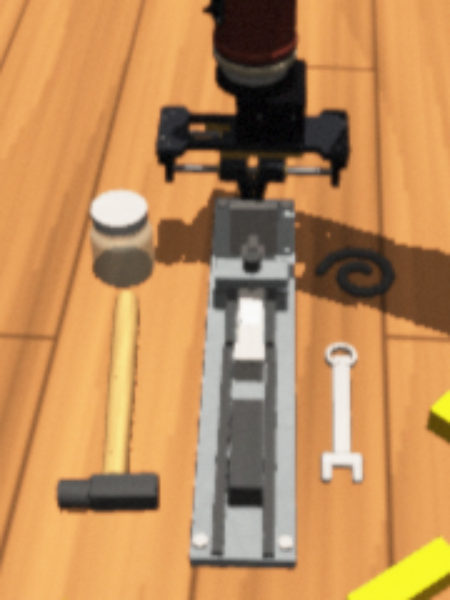

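Travel is about 0.048 m, past the sure catch at 0.042 and short of the far stop. Now I back off gently, then raise.

Request:
step_arm(
  targets=[
    {"tx": -0.15, "ty": 0, "tz": 0, "turn": 0, "hand": 0},
    {"tx": -0.15, "ty": 0, "tz": 0, "turn": 0, "hand": 0},
    {"tx": -0.2, "ty": 0, "tz": 0, "turn": 0, "hand": 0},
    {"tx": -0.3, "ty": 0, "tz": 0, "turn": 0, "hand": 0},
    {"tx": -0.4, "ty": 0, "tz": 0, "turn": 0, "hand": 0},
  ],
)

```text
clock: 4.05
eef_pos: [0.5625, -0.1906, 0.1182]
orientation: [0.693, 0.721, 0.0, -0.0]
wrist_force: [0.7, 0.6, -0.6]
width: 0.0002
```

```bash
python3 - <<'E'
from h import *
st(); im,d=save('side','d4')
cv2.imwrite('pics/d4c.png',cv2.resize(im[80:320,180:360,::-1],None,fx=2.5,fy=2.5))
P=cloud('side',d)[150:310,250:305].reshape(-1,3); L=np.c_[(P[:,:2]-C)@X,(P[:,:2]-C)@E,P[:,2]]
for f in('d0','d3','d4'):
  P=cloud('side',np.load(f'pics/{f}.npz')['d'])[130:310,250:305].reshape(-1,3); L=np.c_[(P[:,:2]-C)@X,(P[:,:2]-C)@E,P[:,2]]
  s=L[(abs(L[:,0])<.011)&(L[:,2]>.035)&(L[:,2]<.053)&(abs(L[:,1]+.0)<.055)]; 
  k=L[(L[:,2]>.07)&(abs(L[:,0])<.01)&(L[:,1]>-.1)]
  print(f,'block y',np.percentile(s[:,1],[2,50,98]),'knob top',np.percentile(k[:,2],98))
E
```

```text
t 4.05 tcp [ 0.5625 -0.1906  0.1182] jig 0.0012 -0.2103 F [ 0.7  0.6 -0.6] w 0.0002 q [ 0.693  0.721  0.    -0.   ]
d0 block y [-0.03175018 -0.01521206 -0.01012315] knob top 0.08209588939334883
d3 block y [-0.05144631  0.02635903  0.04031257] knob top 0.08331419519385155
d4 block y [-0.05395884  0.0158192   0.0232829 ] knob top 0.08193739371513335
```

View pics/d4c.png

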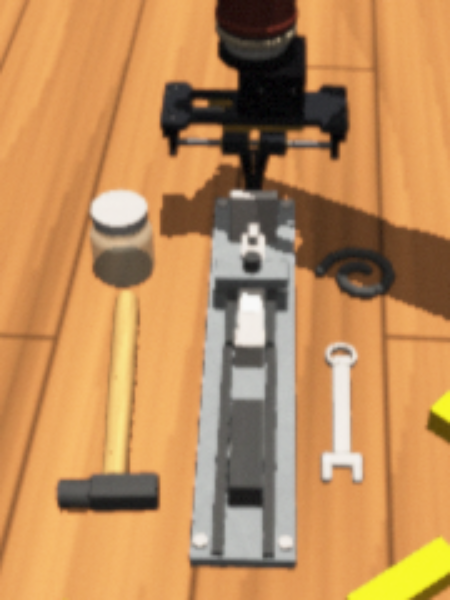

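Caught: the block face went from y≈-0.010 to 0.040, then back to 0.023, a net +33.5 mm. The knob is back down at its start height. Next I go over to the bar's outer end.

Request:
step_arm(
  targets=[
    {"tx": -0.3, "ty": 0, "tz": 0, "turn": 0, "hand": 0},
    {"tx": 0, "ty": 0, "tz": -0.9, "turn": 0, "hand": 0},
    {"tx": 0, "ty": 0, "tz": -0.9, "turn": 0, "hand": 0},
    {"tx": 0, "ty": 0, "tz": -0.9, "turn": 0, "hand": 0},
    {"tx": 0.8, "ty": 0, "tz": 0, "turn": 0, "hand": 0},
  ],
)

```text
clock: 4.6
eef_pos: [0.5649, -0.1746, 0.233]
orientation: [0.695, 0.719, 0.001, 0.006]
wrist_force: [1.4, 0.3, -0.1]
width: 0.0002
```

Request:
step_arm(
  targets=[
    {"tx": 0.8, "ty": 0, "tz": 0, "turn": 0, "hand": 0},
    {"tx": 0.8, "ty": 0, "tz": 0, "turn": 0, "hand": 0},
    {"tx": 0.8, "ty": 0, "tz": 0, "turn": 0, "hand": 0},
    {"tx": 0.8, "ty": 0, "tz": 0, "turn": 0, "hand": 0},
    {"tx": 0.8, "ty": 0, "tz": 0, "turn": 0, "hand": 0},
  ],
)

```text
clock: 5.1
eef_pos: [0.5556, -0.0096, 0.2262]
orientation: [0.694, 0.72, 0.0, -0.0]
wrist_force: [0.5, 0.9, 0.6]
width: 0.0003
```

Request:
step_arm(
  targets=[
    {"tx": 0.8, "ty": 0, "tz": 0, "turn": 0, "hand": 0},
    {"tx": 0.8, "ty": 0, "tz": 0, "turn": 0, "hand": 0},
    {"tx": 0.8, "ty": 0, "tz": 0, "turn": 0, "hand": 0},
    {"tx": 0.8, "ty": 0, "tz": 0, "turn": 0, "hand": 0},
    {"tx": 0.8, "ty": 0, "tz": 0, "turn": 0, "hand": 0},
  ],
)

```text
clock: 5.6
eef_pos: [0.5495, 0.1503, 0.2261]
orientation: [0.694, 0.72, -0.0, -0.0]
wrist_force: [1.4, 0.7, 0.2]
width: 0.0007
```

Request:
step_arm(
  targets=[
    {"tx": 0.8, "ty": 0, "tz": 0, "turn": 0, "hand": 0},
    {"tx": 0.8, "ty": 0, "tz": 0, "turn": 0, "hand": 0},
    {"tx": 0.8, "ty": 0, "tz": 0, "turn": 0, "hand": 0},
    {"tx": 0, "ty": 0, "tz": 0, "turn": 0, "hand": 0},
    {"tx": 0, "ty": 0, "tz": 0, "turn": 0, "hand": 0},
  ],
)

```text
clock: 6.1
eef_pos: [0.5458, 0.2455, 0.2259]
orientation: [0.693, 0.721, -0.0, -0.0]
wrist_force: [-0.3, 0.2, -0.5]
width: 0.0007
```

```bash
python3 - <<'E'
from h import *
from scipy.spatial.transform import Rotation as Ro
o=st(); _,d=save('wrist','w5'); T=np.array(robot.camera_info('wrist')['tool_from_camera']); K=np.array(robot.camera_info('wrist')['mtx'])
v,u=np.mgrid[:420,:560]
p=np.stack([(u-K[0,2])/K[0,0]*d,(v-K[1,2])/K[1,1]*d,d],-1)@T[:3,:3].T+T[:3,3]
P=(p@Ro.from_quat(o['orientation']).as_matrix().T+o['eef_pos'])[d>0]
L=np.c_[(P[:,:2]-C)@X,(P[:,:2]-C)@E,P[:,2]]
s=L[(abs(L[:,0])<.03)&(L[:,2]>.038)&(L[:,2]<.052)&(L[:,1]>.05)&(L[:,1]<.25)];print(len(s),np.percentile(s,[1,50,99],axis=0).round(4) if len(s) else '')
s=L[(abs(L[:,0])<.07)&(L[:,2]>.010)&(L[:,2]<.02)&(L[:,1]>.0)&(L[:,1]<.27)];print(len(s),np.percentile(s,[1,50,99],axis=0).round(4) if len(s) else '')
E
```

```text
t 6.1 tcp [0.5458 0.2455 0.2259] jig 0.0013 0.2261 F [-0.3  0.2 -0.5] w 0.0007 q [ 0.693  0.721 -0.    -0.   ]
81 [[-0.0081  0.0985  0.044 ]
 [ 0.0026  0.1092  0.0455]
 [ 0.0124  0.1311  0.0471]]
4240 [[-0.0428  0.1798  0.012 ]
 [ 0.0015  0.212   0.0154]
 [ 0.0454  0.2389  0.0198]]
```

View pics/w5.png

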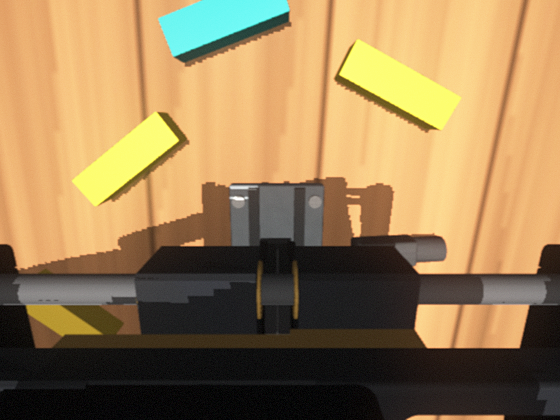

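Wrist view: the channel end is at (278,215), centred on the shut fingers at (278,290), and the hammer handle or head is low at (420,248). The finger front is about 28 mm beyond the bar's back. Descending to tips at 27 mm.

Request:
step_arm(
  targets=[
    {"tx": 0, "ty": 0, "tz": 0.8, "turn": 0, "hand": 0},
    {"tx": 0, "ty": 0, "tz": 0.8, "turn": 0, "hand": 0},
    {"tx": 0, "ty": 0, "tz": 0.8, "turn": 0, "hand": 0},
    {"tx": 0, "ty": 0, "tz": 0.8, "turn": 0, "hand": 0},
    {"tx": 0, "ty": 0, "tz": 0, "turn": 0, "hand": 0},
  ],
)

```text
clock: 6.65
eef_pos: [0.5426, 0.2426, 0.0931]
orientation: [0.694, 0.72, -0.004, -0.002]
wrist_force: [-1.0, -0.6, -0.5]
width: 0.0005
```

```bash
python3 - <<'E'
from h import *
st(); im,d=save('scene','s6')
cv2.imwrite('pics/s6c.png',cv2.resize(im[100:320,150:400,::-1],None,fx=2.5,fy=2.5))
E
```

```text
t 6.65 tcp [0.5426 0.2426 0.0931] jig -0.002 0.2233 F [-1.  -0.6 -0.5] w 0.0005 q [ 0.694  0.72  -0.004 -0.002]
```

View pics/s6c.png

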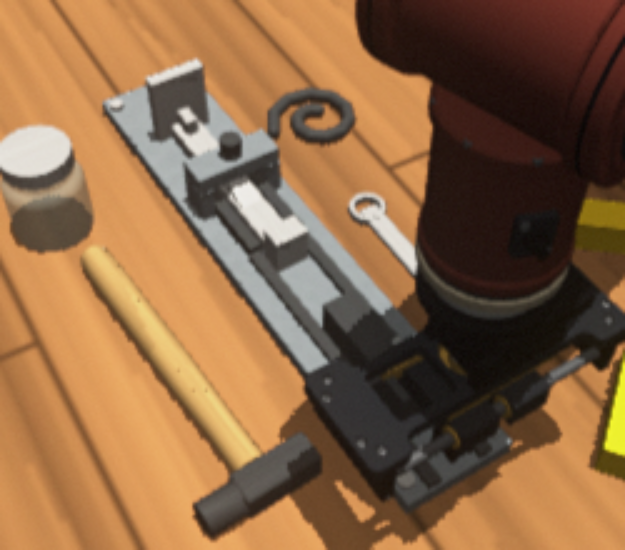

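Request:
step_arm(
  targets=[
    {"tx": -0.1, "ty": 0, "tz": 0, "turn": 0, "hand": 0},
    {"tx": 0, "ty": 0, "tz": 0, "turn": 0, "hand": 0},
  ],
)

```text
clock: 6.9
eef_pos: [0.5479, 0.2408, 0.1007]
orientation: [0.694, 0.72, 0.002, 0.001]
wrist_force: [-0.4, 1.2, 0.4]
width: 0.0004
```

```bash
python3 - <<'E'
from h import *
st()
E
```

```text
t 6.9 tcp [0.5479 0.2408 0.1007] jig 0.0032 0.2213 F [-0.4  1.2  0.4] w 0.0004 q [0.694 0.72  0.002 0.001]
```

Request:
step_arm(
  targets=[
    {"tx": 0, "ty": 0, "tz": 0, "turn": 0, "hand": 0},
    {"tx": -0.15, "ty": 0, "tz": 0, "turn": 0, "hand": 0},
    {"tx": -0.15, "ty": 0, "tz": 0, "turn": 0, "hand": 0},
    {"tx": -0.15, "ty": 0, "tz": 0, "turn": 0, "hand": 0},
    {"tx": -0.1, "ty": 0, "tz": 0, "turn": 0, "hand": 0},
  ],
)

```text
clock: 7.4
eef_pos: [0.547, 0.2185, 0.0983]
orientation: [0.694, 0.72, -0.0, -0.0]
wrist_force: [0.2, 2.6, 0.9]
width: 0.0003
```

Request:
step_arm(
  targets=[
    {"tx": -0.1, "ty": 0, "tz": 0, "turn": 0, "hand": 0},
    {"tx": -0.1, "ty": 0, "tz": 0, "turn": 0, "hand": 0},
    {"tx": -0.1, "ty": 0, "tz": 0, "turn": 0, "hand": 0},
    {"tx": -0.1, "ty": 0, "tz": 0, "turn": 0, "hand": 0},
    {"tx": -0.1, "ty": 0, "tz": 0, "turn": 0, "hand": 0},
  ],
)

```text
clock: 7.9
eef_pos: [0.5477, 0.1998, 0.0983]
orientation: [0.694, 0.72, 0.001, -0.0]
wrist_force: [0.2, 4.7, -0.4]
width: 0.0006
```

```bash
python3 - <<'E'
from h import *
st()
E
```

```text
t 7.9 tcp [0.5477 0.1998 0.0983] jig 0.0014 0.1804 F [ 0.2  4.7 -0.4] w 0.0006 q [ 0.694  0.72   0.001 -0.   ]
```

Request:
step_arm(
  targets=[
    {"tx": -0.15, "ty": 0, "tz": 0, "turn": 0, "hand": 0},
    {"tx": -0.15, "ty": 0, "tz": 0, "turn": 0, "hand": 0},
    {"tx": -0.15, "ty": 0, "tz": 0, "turn": 0, "hand": 0},
    {"tx": -0.15, "ty": 0, "tz": 0, "turn": 0, "hand": 0},
    {"tx": -0.1, "ty": 0, "tz": 0, "turn": 0, "hand": 0},
  ],
)

```text
clock: 8.4
eef_pos: [0.5488, 0.1716, 0.0983]
orientation: [0.694, 0.72, 0.0, -0.0]
wrist_force: [0.0, 5.0, -0.5]
width: 0.0006
```

```bash
python3 - <<'E'
from h import *
st(); im,d=save('scene','s7')
cv2.imwrite('pics/s7c.png',cv2.resize(im[100:320,150:400,::-1],None,fx=2.5,fy=2.5))
E
```

```text
t 8.4 tcp [0.5488 0.1716 0.0983] jig 0.0014 0.1521 F [ 0.   5.  -0.5] w 0.0006 q [ 0.694  0.72   0.    -0.   ]
```

View pics/s7c.png

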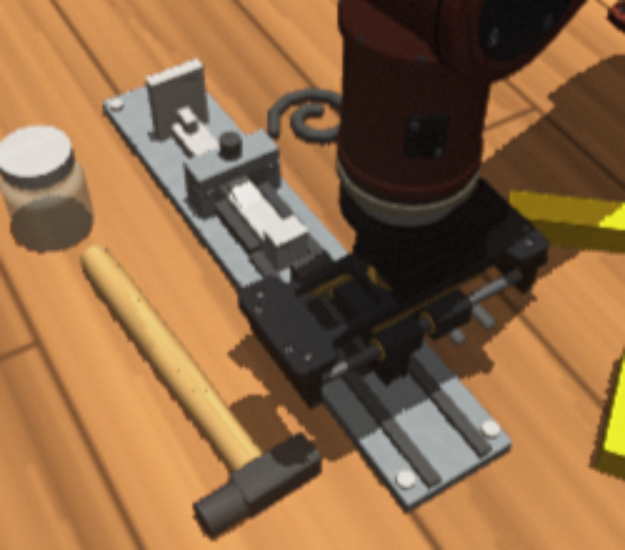

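The gap to the block is down to about 15–20 mm, and the push force is steady at 5 N. Finishing in small steps, watching force.

Request:
step_arm(
  targets=[
    {"tx": -0.06, "ty": 0, "tz": 0, "turn": 0, "hand": 0},
    {"tx": -0.06, "ty": 0, "tz": 0, "turn": 0, "hand": 0},
    {"tx": -0.06, "ty": 0, "tz": 0, "turn": 0, "hand": 0},
    {"tx": -0.06, "ty": 0, "tz": 0, "turn": 0, "hand": 0},
  ],
)

```text
clock: 8.85
eef_pos: [0.5491, 0.1622, 0.0983]
orientation: [0.694, 0.72, 0.0, -0.0]
wrist_force: [-0.4, 5.3, -0.5]
width: 0.0
```

Request:
step_arm(
  targets=[
    {"tx": -0.05, "ty": 0, "tz": 0, "turn": 0, "hand": 0},
    {"tx": -0.05, "ty": 0, "tz": 0, "turn": 0, "hand": 0},
  ],
)

```text
clock: 9.05
eef_pos: [0.5492, 0.1582, 0.0983]
orientation: [0.694, 0.72, 0.0, -0.0]
wrist_force: [-0.1, 5.6, 1.1]
width: 0.0003
```

Request:
step_arm(
  targets=[
    {"tx": -0.04, "ty": 0, "tz": 0, "turn": 0, "hand": 0},
    {"tx": -0.02, "ty": 0, "tz": 0, "turn": 0, "hand": 0},
  ],
)

```text
clock: 9.25
eef_pos: [0.5494, 0.1558, 0.0983]
orientation: [0.694, 0.72, 0.0, -0.0]
wrist_force: [-0.3, 5.5, 0.5]
width: 0.0003
```

Request:
step_arm(
  targets=[
    {"tx": -0.03, "ty": 0, "tz": 0, "turn": 0, "hand": 0},
    {"tx": 0, "ty": 0, "tz": 0, "turn": 0, "hand": 0},
  ],
)

```text
clock: 9.45
eef_pos: [0.5494, 0.1545, 0.0983]
orientation: [0.694, 0.72, 0.0, -0.0]
wrist_force: [0.3, 4.9, 0.4]
width: 0.0007
```

Request:
step_arm(
  targets=[
    {"tx": -0.03, "ty": 0, "tz": 0, "turn": 0, "hand": 0},
    {"tx": 0, "ty": 0, "tz": 0, "turn": 0, "hand": 0},
  ],
)

```text
clock: 9.65
eef_pos: [0.5495, 0.1536, 0.0983]
orientation: [0.694, 0.72, 0.0, -0.0]
wrist_force: [-0.5, 7.1, 1.2]
width: 0.0005
```

Request:
step_arm(
  targets=[
    {"tx": -0.03, "ty": 0, "tz": 0, "turn": 0, "hand": 0},
    {"tx": 0, "ty": 0, "tz": 0, "turn": 0, "hand": 0},
  ],
)

```text
clock: 9.85
eef_pos: [0.5494, 0.1533, 0.0983]
orientation: [0.694, 0.72, 0.001, -0.001]
wrist_force: [0.2, 10.1, 0.3]
width: 0.0003
```

Request:
step_arm(
  targets=[
    {"tx": -0.03, "ty": 0, "tz": 0, "turn": 0, "hand": 0},
    {"tx": 0, "ty": 0, "tz": 0, "turn": 0, "hand": 0},
  ],
)

```text
clock: 10.05
eef_pos: [0.5494, 0.153, 0.0983]
orientation: [0.694, 0.72, 0.002, -0.002]
wrist_force: [-0.4, 15.0, -0.9]
width: -0.0001
```

The force has climbed to 15 N and the tool has stalled at jig y≈0.134 (expected 0.135), so the bar is on the block. Backing off slowly, rising and looking.

Request:
step_arm(
  targets=[
    {"tx": 0.05, "ty": 0, "tz": 0, "turn": 0, "hand": 0},
    {"tx": 0.1, "ty": 0, "tz": 0, "turn": 0, "hand": 0},
    {"tx": 0.3, "ty": 0, "tz": 0, "turn": 0, "hand": 0},
    {"tx": 0.4, "ty": 0, "tz": 0, "turn": 0, "hand": 0},
    {"tx": 0, "ty": 0, "tz": -0.8, "turn": 0, "hand": 0},
  ],
)

```text
clock: 10.55
eef_pos: [0.5447, 0.1858, 0.1259]
orientation: [0.693, 0.721, -0.004, -0.003]
wrist_force: [-0.4, 0.3, -1.5]
width: 0.0005
```

Request:
step_arm(
  targets=[
    {"tx": 0, "ty": 0, "tz": -0.8, "turn": 0, "hand": 0},
    {"tx": 0, "ty": 0, "tz": -0.8, "turn": 0, "hand": 0},
    {"tx": 0.8, "ty": 0, "tz": -0.8, "turn": 0, "hand": 0},
    {"tx": 0.8, "ty": 0, "tz": 0, "turn": 0, "hand": 0},
    {"tx": 0.8, "ty": 0, "tz": 0, "turn": 0, "hand": 0},
  ],
)

```text
clock: 11.05
eef_pos: [0.5453, 0.2825, 0.2284]
orientation: [0.694, 0.72, 0.002, 0.001]
wrist_force: [0.8, 0.4, -0.5]
width: 0.0005
```

Request:
step_arm(
  targets=[
    {"tx": 0.8, "ty": 0, "tz": 0, "turn": 0, "hand": 0},
    {"tx": 0.8, "ty": 0, "tz": 0, "turn": 0, "hand": 0},
    {"tx": 0.8, "ty": 0, "tz": 0, "turn": 0, "hand": 0},
    {"tx": 0, "ty": 0, "tz": 0, "turn": 0, "hand": 0},
    {"tx": 0, "ty": 0, "tz": 0, "turn": 0, "hand": 0},
  ],
)

```text
clock: 11.55
eef_pos: [0.5403, 0.3775, 0.2258]
orientation: [0.693, 0.721, -0.0, 0.0]
wrist_force: [-0.8, -0.3, -0.4]
width: 0.0008
```

```bash
python3 - <<'E'
from h import *
st(); 
im,d=save('scene','s8'); cv2.imwrite('pics/s8c.png',cv2.resize(im[100:320,150:400,::-1],None,fx=3,fy=2.7))
save('side','d8')
for n,f in(('side','d0'),('side','d4'),('side','d8'),('scene','s8')):
  P=cloud(n,np.load(f'pics/{f}.npz')['d']).reshape(-1,3); L=np.c_[(P[:,:2]-C)@X,(P[:,:2]-C)@E,P[:,2]]
  b=L[(abs(L[:,0])<.012)&(L[:,2]>.038)&(L[:,2]<.053)&(L[:,1]>-.05)&(L[:,1]<.2)]
  h,_=np.histogram(b[:,1],np.arange(-.05,.2,.01)); print(f,h, 'max y',b[:,1].max().round(4))
E
```

```text
t 11.55 tcp [0.5403 0.3775 0.2258] jig 0.0009 0.3582 F [-0.8 -0.3 -0.4] w 0.0008 q [ 0.693  0.721 -0.     0.   ]
d0 [ 0  7 27 55  1  0  0  0  0  0  0  0  0 12 32 36 35 40 38 42 40 44 40 58] max y 0.1874
d4 [ 0  0  0  0  0 24 31 33  0  0  0  0  0 11 34 33 40 39 38 38 40 39 43 59] max y 0.1884Traceback (most recent call last):
  File "<stdin>", line 8, in <module>
    return umr_maximum(a, axis, None, out, keepdims, initial, where)
ValueError: zero-size array to reduction operation maximum which has no identity
```

View pics/s8c.png

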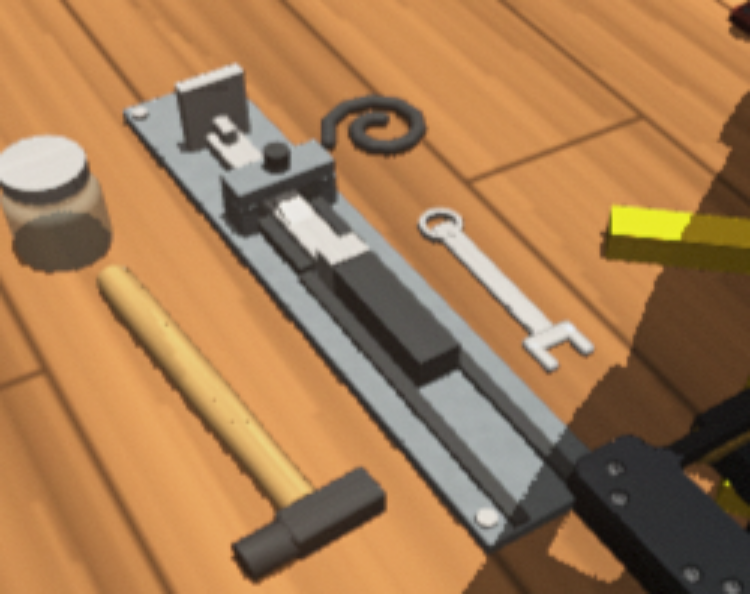

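View pics/d8.png

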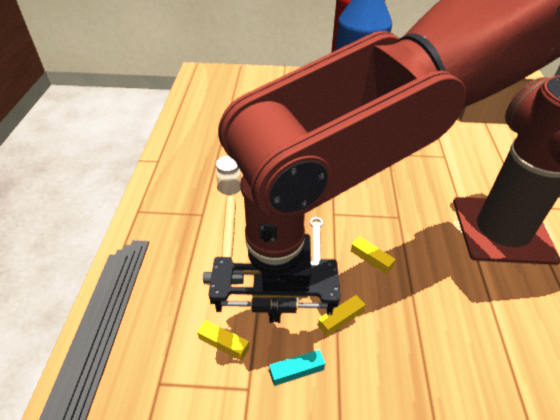

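The scene view shows the bar's end flush against the light stop block at about (345,265) in the crop, with the pin down and the slide caught. Everything else is in place. In the side view the arm hides the jig, so I'll do one numeric check from the scene depth.

```bash
python3 - <<'E'
from h import *
for f in('s0','s8'):
  P=cloud('scene',np.load(f'pics/{f}.npz')['d']).reshape(-1,3); L=np.c_[(P[:,:2]-C)@X,(P[:,:2]-C)@E,P[:,2]]
  b=L[(abs(L[:,0])<.011)&(L[:,2]>.038)&(L[:,2]<.053)&(L[:,1]>-.045)&(L[:,1]<.2)]
  y=np.sort(b[:,1]); g=np.diff(y); i=g.argmax(); print(f,'y range',y[0],y[-1],'largest gap',g[i],'at',y[i])
  p=L[(L[:,2]>.072)&(abs(L[:,0])<.03)&(L[:,1]<-.1)&(L[:,1]>-.25)]; print('plate',np.percentile(p[:,1],[2,98]))
  k=L[(L[:,2]>.068)&(abs(L[:,0])<.012)&(L[:,1]>-.1)&(L[:,1]<-.04)]; print('knob',np.percentile(k[:,2],98))
E
```

```text
s0 y range -0.028954630991129604 0.1902586104510748 largest gap 0.09626322146468438 at -0.007228670076832738
plate [-0.20243157 -0.19008425]
knob 0.33568336356093464
s8 y range 0.004440428290852959 0.12585540568509695 largest gap 0.0012805032451474775 at 0.009188661415337324
plate [-0.16939335 -0.1568381 ]
knob 0.07979126935435925
```

```bash
python3 -c "
from h import *
st(); print(robot.close_job())"
```

```text
t 11.65 tcp [0.5408 0.376  0.2259] jig 0.0013 0.3567 F [ 0.3 -0.7  0.7] w 0.0003 q [ 0.694  0.72  -0.     0.   ]
the job is handed in; nothing more can be done
None
```

The slide is caught at its middle stop and the bar rests against the stop block. I handed the job in at 11.65 s, with the arm clear of everything.

- **Slide:** I pushed the upright plate about 48 mm with the shut fingertips (about 11 N) and let go. The plate and block ended about 33 mm from home, against 34 mm for the catch. The pin's knob is back down at its starting height.
- **Bar:** I pushed it about 63 mm by its outer end, at around 5 N. Near the end the force rose to 15 N and the tool stalled, which marked contact.
- **Last check:** The scene camera's depth shows the block and bar as one unbroken run, with no gap over 1.3 mm. The bar's outer end is at jig y of about 0.126 m. By eye, the hammer, jar, wrench and scroll had not moved.
- **Not checked:** In the final side view the arm hid the jig, so that check rests on the scene camera alone. My first side-view check failed for that reason. One start-of-job knob reading (0.336 m) was wrong because the gripper was in the way, so I ignored it.

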